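# Load the mandoline and set its sprung food holder on the courgette

## Robot

A 6-joint arm with a two-finger parallel gripper is mounted at the origin on the work surface; the furniture and walls round the work are solid. World frame = base frame: x ahead of the robot, y to its left, z up, the work surface at z = 0. Lengths are in m, angles in rad, forces in N, time in s.
With the tool pointing down it reaches from about 0.3 to 0.775 m from the base axis. Payload 14.6 kg.
Tool frame: the origin (TCP) lies on the centre line of the jaws, within the pads' length; the fingertips stand 19 mm ahead of it and the grasp point (between the pads) is the TCP; y points along the fingers, x is the direction in which the jaws open and shut, and the axes are right-handed (so a half turn about y gives the same grasp; the last joint's range is limited). The gripper opens to 94 mm and grips with 3 to 60 N. Pads are 16 mm wide; open, the fingers measure 119 mm over their backs; the gripper's body (75 mm by 177 mm) begins 78 mm behind the grasp point.
Start: joints at [1.274, 0.3, 1.521, -0, 1.321, -0.067], TCP at [0.125, 0.536, 0.224] pointing down, gripper open.
Joint ranges: [-3.03, 3.03], [-0.79, 2.21], [0.23, 2.52], [-1.04, 4.18], [0, 3.07], [-2.55, 2.55]. Speed limits (rad/s): [2.22, 2.22, 2.57, 3.14, 3.14, 3.14].

## Interface

Orientations are given as [roll, pitch, yaw] about the fixed x, y, z axes, in that order (R = Rz(yaw) Ry(pitch) Rx(roll)).
In Python, from station import ctrl, optics gives the robot as it stands.
- The arm moves only by the tool jog_arm, never from a script. Its argument "targets" is a list of rows, each a list of 3 entries, a list of its own where there are three numbers: the finger opening in cm, from 0 to 9.4, then the shift along the tool's x, y, z in cm, then the turn about the tool's y in rad. A call has 1 to 10 rows; each row is the pose to reach, as a shift and turn from the pose commanded when the call began, along the tool's axes at that moment; what a row does not reach only later rows make up. A row lasts 1/10 s, in which the tool goes at most 50 mm and 8.59 degrees, less where a joint would pass 70% of its speed; a pose out of reach is approached as far as the arm can. A call with a gripper value outside its range is refused whole. The fingers move at their own pace and stop on an object; "grip_force" is the grip in N (left out, the last holds). Time passes only in rows, so rows that repeat a pose let the fingers close. It gives the time, the measured TCP pose, the force and the opening at its end, in the units of the state.
- ctrl.get_obs(): the state, without advancing time (a new reading comes with each control period).
- optics.camera(name): name is "scene" or "top" or "wrist"; returns a dict with "img" (384x512x3 uint8, red, green, blue), "range_z" (384x512 float32, m along the optical axis (not along the pixel's ray), 0 where there is no reading), "camera_matrix" (3x3 intrinsics, pixels), "k1" (the pictures are not rectified: a ray, as slopes to the right and down, at radius r is drawn at 1 + k1 r^2 times it, then the intrinsics apply), "world_to_cam" (4x4, takes a point from world to camera coordinates); the wrist camera has in their place "mount" (4x4, takes a point from camera to tool coordinates, whose origin is the TCP and whose axes are the tool frame's). Camera axes: x right, y up, looking along -z (the intrinsics and any distortion apply to the point x, -y, -z); pixel columns grow to the right and rows downward; lengths in m; the calibration is good to about 2 mm. A picture is of the moment at which its call begins: read the wrist's pose just before it.
- ctrl.hand_in(): hands the job in, once; it reports no verdict.
The state is a dict: "time_s": time; "qpos": joint angles; "joint_vel": joint speeds; "tau": joint torques, N m; "ee_pos": TCP position; "eef_rot": TCP orientation; "force": force on the tool from outside, world axes, zero at the start; "moment": the same for the moment, N m; "grip_width": finger opening in m.
Only numpy, scipy, OpenCV 4.12 (cv2) and the standard library are available. Lean on these libraries where they do the work, as an engineer would, in place of code of your own. Each camera call takes 0.05 s, during which the arm holds its last target. There are 200 camera calls.

## Task

Get the mandoline ready for slicing: stand the short trimmed piece of courgette in the square well of the carriage on the sloping deck, one cut end flat on the deck. Then lower the orange food holder squarely over it and gently, without pressing it hard down or dropping it, until its brim lies flat all round on the carriage's rim, so that the sprung foot rests on the courgette and the ringed stem stands up to show how much there is to slice. Leave it all standing there by itself, and leave the pepper mill, the punnet of tomatoes behind the mandoline and the rest of the courgette where they are.

Things in the scene. Friction and masses are not known exactly. Their poses are not given: they have to be found in the camera images.
- slicer: Mandoline, fixed: steel deck between black side rails, sloping 28 degrees, on a wire leg; low end faces the robot at yaw 0, black bow handle at the high end. 160 wide, 370 long in plan, 205 high. Origin on the worktop under the middle of the carriage; x runs level in the uphill direction (world x at yaw 0), y across, z up.
- carriage: Grey carriage, fixed on the deck: a bottomless square well, inside 58 x 58, 38 deep. Origin: middle of the well, on the deck that is its floor (107 above the worktop). z: square to the deck (28 degrees from vertical, leaning to the low end), the way things go in; x uphill along the deck; y across it, level. Free all round above the rim.
- carriage_rim (a point): Middle of the well's mouth, at z = 38 of the carriage, level with its flat square rim flange 88 x 88 (sides along the carriage's x and y).
- food_holder: Orange hat-shaped food holder, loose, 0.5 kg, upright on the worktop; heavy enough to stay down against its spring. Origin: middle of its underside, z up. Square brim 106 x 106 (sides along x, y) with a lip all round, 6 deep, 96 x 96 inside, that drops over the carriage's rim flange (4 clearance a side; turned square, any of four ways). Hollow round crown, inside 72 across or more, top at z = 47.
- holder_brim (a point): Middle of the brim's underside, 6 above the holder's underside. Seated, it lies on the carriage_rim point.
- holder_neck (a point): Grip point of the food holder: on its axis in the black square neck 36 x 36 (sides along the holder's x and y) that stands on the crown from z = 47 to z = 79 of the holder. This point is at z = 68.
- stem (a joint): Sprung stem of the food holder (m): 0 with its foot fully out, 0.031 pushed in. Foot: a black disc 40 across inside the crown, flush with the brim's underside at 0. Seated on the rim it reads how far the courgette stands above the rim (0.026). Steel rod with red rings; its top is 3 above the neck at 0 and rises between the fingers, to 40 above the grip point. It pushes with 1 N at 0, 2 N at 0.026.
- courgette: Short trimmed piece of courgette, loose, 0.1 kg: dark green cylinder 46 across, 64 high, with flat pale cut ends; stands upright on the chopping board. Origin: middle of its lower end; z up its axis. Either end may go down. Standing in the well it reaches 26 above the rim, so it can be let go with the fingertips above the rim.
- courgette_mid (a point): Middle of the short courgette piece, 32 from either end.
- board: Wooden chopping board, fixed, 280 along its x, 180 along its y, 16 thick. Origin: middle of its underside. It may lie on either side of the slicer, and the food holder on the other.
- courgette_rest: The longer, untrimmed rest of the courgette lying on the far part of the board, along the board's y, 148 long, 42 thick; origin in the middle of its underside. To be left alone.
- pepper_mill: Dark wooden pepper mill, 58 across, 150 high, behind the slicer; origin in the middle of its underside. To be left alone.
- tomato_punnet: Clear punnet of tomatoes, 100 x 140 x 63, behind the slicer; origin in the middle of its underside. To be left alone.
There are look-alikes about, which are no part of the job. What is shaped like the courgette but blue is not meant. Several things look just like the food_holder: the one meant starts farthest from the robot's base.

How it is judged:
On the way, in this order (a step that is already met when the one before it is completed fails the run):
1. the courgette piece stands in the carriage's well, one end flat on the deck, and has been let go (distance between courgette_mid and carriage below 0.037 m and z of courgette_mid in the frame of carriage between 0.027 and 0.036 m and angle between the z axis of courgette and the z axis of carriage, either way round below 0.2 rad and contact force between the fingers and courgette below 0.2 N), for 0.2 s.
2. the food holder is seated over it with its foot on the courgette and the stem raised (z of food_holder in the frame of carriage between 0.029 and 0.035 m and value of joint stem between 0.022 and 0.03 m), for 0.2 s.
At the end, for the whole second after the job is handed in: Courgette piece upright in the well, one end on the deck (within 5 mm, 0.2 rad); food holder flat on the rim (within 3 mm, 0.05 rad), stem reading 22 to 30 mm; both at rest and let go; pepper mill, tomatoes and rest of the courgette within 25 mm of their places (all of step 2 and distance between courgette_mid and carriage below 0.037 m and z of courgette_mid in the frame of carriage between 0.027 and 0.036 m and angle between the z axis of courgette and the z axis of carriage, either way round below 0.2 rad and distance between food_holder and carriage below 0.036 m and angle between the z axis of food_holder and the z axis of carriage, either way round below 0.05 rad and linear speed of each of food_holder, courgette below 0.02 m/s and distance of each of courgette_rest, pepper_mill, tomato_punnet from where it was at the start of the episode below 0.025 m); the robot touches nothing.
It fails at once if the food holder is dropped or knocked hard onto the mandoline (over 60 N) (contact force between food_holder and slicer above 60 N).
It fails at once if the courgette is pressed with more than 15 N by the food holder (contact force between food_holder and courgette above 15 N).
It fails at once if the pepper mill, the tomatoes or the rest of the courgette are pushed away (distance of any of courgette_rest, pepper_mill, tomato_punnet from where it was at the start of the episode above 0.04 m).
It also fails if it takes over 58 s, if anything falls off the work surface, if the arm or the gripper's body presses on something with over 40 N, if the wrist force passes 120 N, or if a joint passes its speed limit or range.

## Working session

There is one attempt and no reset: what is moved stays moved. The work goes in short steps, Python scripts to look and compute and a tool call to move; the robot and the scene stay as the last step left them, time stands still between calls to the robot, and variables do not carry over. Pictures are saved under pics/ and viewed, about 8 in all and at most 12, crops included, and the job is handed in when it is done.

Besides the shell and the picture viewer there is one more tool, called as name(argument=value, ...), one argument or row to a line, values as JSON. jog_arm: Moves the arm, as the interface text tells. Its arguments: {"type":"object","properties":{"targets":{"type":"array","items":{"type":"array"}},"grip_force":{"type":"number"}},"required":["targets"]}

```bash
mkdir -p pics; ls; cat > h.py <<'E'
import numpy as np, cv2
from station import ctrl, optics
from scipy.spatial.transform import Rotation as Ro
def cam(name):
    o=ctrl.get_obs(); c=optics.camera(name); c['obs']=o
    if 'mount' in c:
        T=np.eye(4); T[:3,:3]=Ro.from_euler('xyz',o['eef_rot']).as_matrix(); T[:3,3]=o['ee_pos']
        c['c2w']=T@np.array(c['mount'])
    else: c['c2w']=np.linalg.inv(c['world_to_cam'])
    K=np.array(c['camera_matrix']); h,w=c['range_z'].shape
    u,v=np.meshgrid(np.arange(w),np.arange(h))
    x=(u-K[0,2])/K[0,0]; y=(v-K[1,2])/K[1,1]; xd,yd=x.copy(),y.copy()
    for _ in range(20):
        s=1+c['k1']*(x*x+y*y); x,y=xd/s,yd/s
    d=c['range_z']; P=np.stack([x*d,-y*d,-d,np.ones_like(d)],-1)
    c['P']=(P@c['c2w'].T)[...,:3]; c['P'][d<=0]=np.nan
    return c
def save(c,f,box=None,s=1):
    im=c['img'][...,::-1]
    if box: im=im[box[1]:box[3],box[0]:box[2]]
    cv2.imwrite('pics/'+f,cv2.resize(im,None,fx=s,fy=s,interpolation=cv2.INTER_CUBIC))
E
python3 - <<'E'
from h import *
import pickle
print(ctrl.get_obs())
a=cam('scene');b=cam('top')
save(a,'s0.png',None,1.5);save(b,'t0.png',None,1.5)
pickle.dump((a,b),open('c0.pkl','wb'))
E
```

```text
pics
{'time_s': 0.0, 'qpos': array([ 1.27440597e+00,  3.00464427e-01,  1.52155562e+00, -3.86540797e-05,
        1.32068522e+00, -6.66056752e-02]), 'joint_vel': array([ 0.00034316,  0.00138334, -0.00075265, -0.00110332, -0.00115411,
        0.00153692]), 'tau': array([ 5.61427732e-04, -5.31784201e+01, -3.52737808e+01,  7.08972942e-02,
        2.43730098e-02, -7.03275646e-05]), 'ee_pos': array([0.12522071, 0.53532153, 0.22390074]), 'eef_rot': array([-1.57075963e+00,  1.11263988e-03,  1.34102126e+00]), 'force': array([ 0.68310153, -0.06855353,  0.89264184]), 'moment': array([-0.03467595,  0.01909002,  0.01888501]), 'grip_width': 0.0944202241728667}
```

View pics/s0.png

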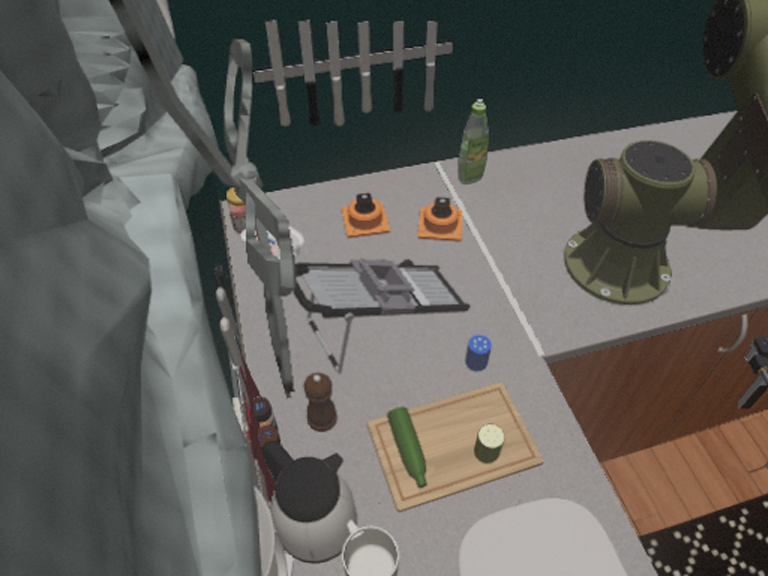

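View pics/t0.png

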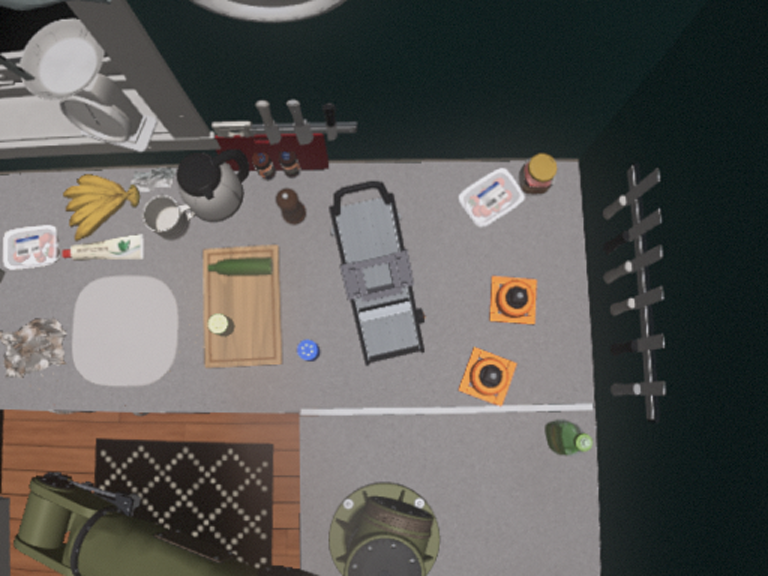

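Scene and top views (enlarged 1.5x): the mandoline's carriage is at top (377,277), and the green courgette piece is on the board at (218,324). The blue one at (308,350) is the look-alike. There are two orange holders at top (513,298) and (488,377), with the base at about (385,550). The one at (513,298) looks farther from the base. Next I'll measure these and check with a crop.

```bash
python3 - <<'E'
from h import *
import pickle
a,b=pickle.load(open('c0.pkl','rb'))
im=b['img'].astype(int);P=b['P']
def at(u,v): return P[int(v/1.5),int(u/1.5)].round(3)
for n,p in dict(cour=(218,324),blue=(308,350),hA=(513,298),hB=(488,377),mill=(288,200),rest=(240,267),punnet=(490,200),board=(240,345),deck=(377,276),table=(440,330),railLow=(395,357),handle=(360,187)).items(): print(n,at(*p))
r,g,bl=im[...,0],im[...,1],im[...,2]
org=(r>180)&(g<160)&(bl<90)
n,l,s,c=cv2.connectedComponentsWithStats(org.astype('uint8'))
for i in range(1,n):
    if s[i,4]>200:
        m=(l==i)
        Q=P[m]; 
        for lo,hi in((.004,.02),(.04,.055)):
            q=Q[(Q[:,2]>lo)&(Q[:,2]<hi)]
            if len(q)>20: print('orange',i,s[i],lo,len(q),q.mean(0).round(4),cv2.minAreaRect((q[:,:2]*1000).astype('float32')))
# courgette top
u,v=218/1.5,324/1.5
Z=P[...,2];d=np.hypot(P[...,0]-at(218,324)[0],P[...,1]-at(218,324)[1])
for n,C in(('top',b),('scene',a)):
    Pq=C['P'];d=np.hypot(Pq[...,0]-at(218,324)[0],Pq[...,1]-at(218,324)[1])
    q=Pq[(d<.05)&(Pq[...,2]>.07)&(Pq[...,2]<.09)];print(n,len(q),q.mean(0),cv2.minEnclosingCircle((q[:,:2]*1000).astype('float32')))
# neck
for n,ctr in(('A',at(513,298)),('B',at(488,377))):
  for C in (b,a):
    Pq=C['P'];d=np.hypot(Pq[...,0]-ctr[0],Pq[...,1]-ctr[1])
    q=Pq[(d<.06)&(Pq[...,2]>.072)&(Pq[...,2]<.084)]
    print(n,len(q),q.mean(0) if len(q) else '',cv2.minAreaRect((q[:,:2]*1000).astype('float32')) if len(q)>4 else '')
save(b,'crop1.png',(195,90,375,290),3)
E
```

```text
cour [0.475 0.361 0.075]
blue [0.418 0.162 0.063]
hA [ 0.527 -0.293  0.079]
hB [ 0.354 -0.23   0.081]
mill [0.739 0.199 0.138]
rest [0.606 0.317 0.061]
punnet [ 0.756 -0.252  0.065]
board [0.433 0.322 0.018]
deck [0.574 0.008 0.1  ]
table [ 0.464 -0.135  0.001]
railLow [ 0.403 -0.031  0.002]
handle [0.743 0.039 0.21 ]
orange 22 [327 185  30  31 545] 0.004 297 [ 0.5278 -0.3016  0.0101] ((530.9176635742188, -306.4831237792969), (102.56269073486328, 103.71065521240234), 84.94474792480469)
orange 22 [327 185  30  31 545] 0.04 227 [ 0.5314 -0.3059  0.0462] ((532.6224365234375, -307.6973876953125), (77.87394714355469, 76.56627655029297), 88.3326187133789)
orange 23 [308 232  36  38 493] 0.004 259 [ 0.362  -0.2459  0.0101] ((356.696044921875, -240.58843994140625), (102.79882049560547, 103.07225036621094), 69.03642272949219)
orange 23 [308 232  36  38 493] 0.04 211 [ 0.356  -0.2413  0.0458] ((354.7230224609375, -239.76651000976562), (74.86634826660156, 79.86421203613281), 89.35107421875)
top 160 [0.47628903 0.36025583 0.07894468] ((475.9236145019531, 361.50799560546875), 23.806461334228516)
scene 255 [0.47886881 0.36542835 0.07970644] ((478.1389465332031, 364.17010498046875), 23.642868041992188)
A 96 [ 0.53200292 -0.3056141   0.07763198] ((532.6515502929688, -305.6109619140625), (32.865692138671875, 35.79765319824219), 80.78294372558594)
A 70 [ 0.53509157 -0.30101785  0.07739711] ((534.734130859375, -302.0029296875), (34.88069534301758, 36.05461883544922), 81.552978515625)
B 102 [ 0.35625698 -0.24001643  0.07839031] ((356.4284362792969, -240.33837890625), (32.058555603027344, 35.31233215332031), 65.69227600097656)
B 70 [ 0.35916525 -0.23432013  0.07684113] ((359.6409606933594, -235.77911376953125), (33.35041046142578, 35.814544677734375), 70.25099182128906)
```

View pics/crop1.png

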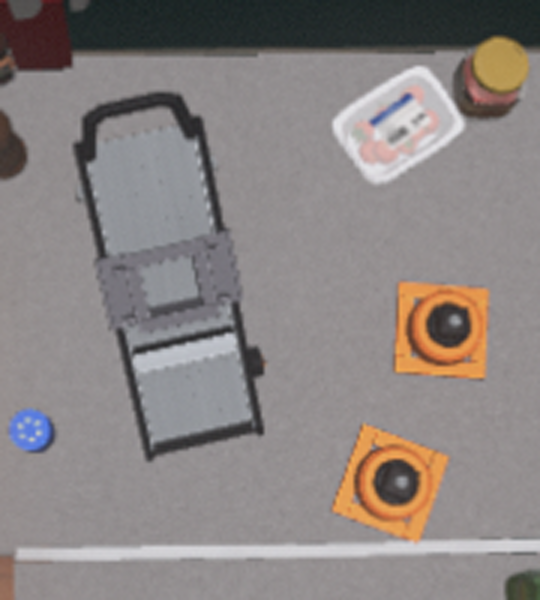

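The holder at crop (442,327) is the one meant: it is at (0.533, -0.304), 0.61 m from the base. The other, at crop (390,485), is 0.43 m away. Moves keep the tool vertical, so the parts will have to pivot about the jaw axis to match the slope. Next I'll plan a close wrist look at the carriage.

```bash
cat >> h.py <<'E'
def go(p,psi,o=None):
    """print shift (cm, tool axes) and turn from the present pose to TCP p, jaw yaw psi"""
    o=o or ctrl.get_obs(); R=Ro.from_euler('xyz',o['eef_rot']).as_matrix()
    y=o['eef_rot'][2]; print('shift cm',(R.T@(np.array(p)-o['ee_pos'])*100).round(2),'turn',round(-((psi-y+np.pi)%(2*np.pi)-np.pi),3))
E
python3 - <<'E'
from h import *
import pickle
a,b=pickle.load(open('c0.pkl','rb'))
for C in (b,a):
    P=C['P'].reshape(-1,3); P=P[np.isfinite(P).all(1)]
    q=P[(abs(P[:,0]-.57)<.2)&(abs(P[:,1])<.09)&(P[:,2]>.02)&(P[:,2]<.25)]
    # plane of deck: iterate slope 28
    for yaw in [.2]:
        best=None
        for yw in np.arange(.0,.4,.01):
            n=np.array([-np.sin(.4887)*np.cos(yw),-np.sin(.4887)*np.sin(yw),np.cos(.4887)])
            h=q@n; hist,e=np.histogram(h,np.arange(h.min(),h.max(),.002)); k=hist.max()
            if best is None or k>best[0]: best=(k,yw,e[hist.argmax()])
        print(best,len(q))
w=cam('wrist'); print(np.array(w['mount']).round(3), w['camera_matrix'])
print(w['c2w'].round(3))
go([.52,.0,.33],1.77)
E
```

```text
(np.int64(769), np.float64(0.21), np.float64(-0.1745346846077026)) 4565
(np.int64(792), np.float64(0.19), np.float64(-0.17564362991036858)) 3149
[[ 1.     0.001  0.001 -0.   ]
 [ 0.     0.278 -0.961 -0.16 ]
 [-0.001  0.961  0.278  0.082]
 [ 0.     0.     0.     1.   ]] [[304.58144161   0.         253.91098109]
 [  0.         304.58144161 185.05283265]
 [  0.           0.           1.        ]]
[[ 0.229 -0.935 -0.27   0.046]
 [ 0.974  0.219  0.065  0.554]
 [-0.001 -0.278  0.961  0.384]
 [ 0.     0.     0.     1.   ]]
shift cm [-43.15 -10.56 -50.63] turn -0.429
```

jog_arm(
  targets=[
    [9.4, [0, -10.5, 0], 0],
    [9.4, [-43, -10.5, -50.5], -0.43],
    [9.4, [-43, -10.5, -50.5], -0.43],
    [9.4, [-43, -10.5, -50.5], -0.43],
    [9.4, [-43, -10.5, -50.5], -0.43],
    [9.4, [-43, -10.5, -50.5], -0.43],
    [9.4, [-43, -10.5, -50.5], -0.43],
    [9.4, [-43, -10.5, -50.5], -0.43],
    [9.4, [-43, -10.5, -50.5], -0.43],
    [9.4, [-43, -10.5, -50.5], -0.43],
  ],
)

```text
time_s: 1.15
ee_pos: [0.3872, 0.1798, 0.3112]
eef_rot: [-1.571, -0.0, 1.771]
force: [0.6, 2.0, 0.6]
grip_width: 0.0938
```

```bash
python3 - <<'E'
from h import *
go([.52,.0,.33],1.77)
E
```

```text
shift cm [-20.27  -1.88  -9.44] turn 0.001
```

jog_arm(
  targets=[
    [9.4, [-20.3, -1.9, -9.4], 0],
    [9.4, [-20.3, -1.9, -9.4], 0],
    [9.4, [-20.3, -1.9, -9.4], 0],
    [9.4, [-20.3, -1.9, -9.4], 0],
    [9.4, [-20.3, -1.9, -9.4], 0],
    [9.4, [-20.3, -1.9, -9.4], 0],
    [9.4, [-20.3, -1.9, -9.4], 0],
  ],
)

```text
time_s: 1.85
ee_pos: [0.5189, 0.0014, 0.3295]
eef_rot: [-1.57, -0.0, 1.77]
force: [-0.8, -0.9, -0.2]
grip_width: 0.0937
```

```bash
python3 - <<'E'
from h import *
import pickle
print(ctrl.get_obs()['ee_pos'])
w=cam('wrist'); save(w,'w1.png',None,1.5); pickle.dump(w,open('w1.pkl','wb'))
E
```

```text
[0.51886642 0.00143392 0.32949377]
```

View pics/w1.png

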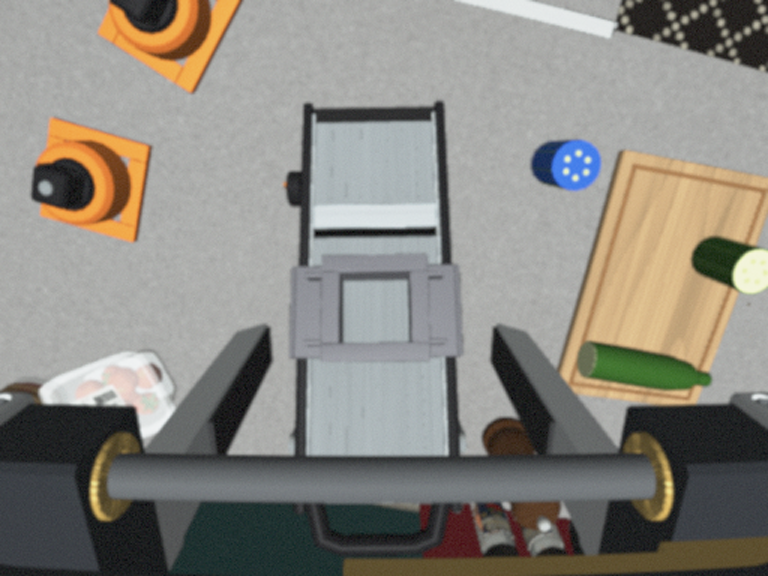

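The carriage well is at about (375,310) in the 1.5x wrist view, with its mouth spanning roughly (342,277) to (410,343). The chosen holder is at (90,180) and the piece on the board at (740,265). Now I'll fit the carriage frame.

```bash
python3 - <<'E'
from h import *
import pickle
w=pickle.load(open('w1.pkl','rb')); P=w['P']
# deck plane from pixels on deck (lower and upper parts)
def reg(u0,v0,u1,v1): return P[int(v0/1.5):int(v1/1.5),int(u0/1.5):int(u1/1.5)].reshape(-1,3)
q=np.vstack([reg(322,130,428,195),reg(320,370,435,440),reg(350,290,402,335)])
c=q.mean(0); n=np.linalg.svd(q-c)[2][2]; n*=np.sign(n[2]); print('deck n',n.round(4),'tilt',np.degrees(np.arccos(n[2])).round(2),'yaw',np.arctan2(-n[1],-n[0]).round(4),'rms',np.std((q-c)@n).round(5))
R=P[int(240/1.5):int(375/1.5),int(280/1.5):int(475/1.5)]
h=(R-c)@n; print(np.histogram(h[np.isfinite(h)],np.arange(-.006,.06,.004)))
m=(h>.032)&(h<.046); q2=R[m]; c2=q2.mean(0); n2=np.linalg.svd(q2-c2)[2][2]; print('rim pl',(n2*np.sign(n2[2])).round(3), ((q2-c)@n).mean(), len(q2))
g=np.where(np.isfinite(h),np.clip((h+.01)/.07*255,0,255),0).astype('uint8')
cv2.imwrite('pics/h1.png',cv2.resize(g,None,fx=5,fy=5,interpolation=cv2.INTER_NEAREST)); print(g.shape)
yaw=np.arctan2(-n[1],-n[0])
for yw in (yaw,.2):
    X=np.array([np.cos(yw)*np.cos(.4887),np.sin(yw)*np.cos(.4887),np.sin(.4887)]);Y=np.array([-np.sin(yw),np.cos(yw),0])
    print('rim extents x',np.percentile(q2@X,[0.5,2,98,99.5]).round(4),'y',np.percentile(q2@Y,[.5,2,98,99.5]).round(4))
    rect=cv2.minAreaRect((np.c_[q2@X,q2@Y]*1000).astype('float32')); print(rect)
E
```

```text
Traceback (most recent call last):
numpy.linalg.LinAlgError: SVD did not converge
```

```bash
cat > f.py <<'E'
from h import *
import pickle
w=pickle.load(open('w1.pkl','rb')); P=w['P']
def reg(u0,v0,u1,v1):
    q=P[int(v0/1.5):int(v1/1.5),int(u0/1.5):int(u1/1.5)].reshape(-1,3); return q[np.isfinite(q).all(1)]
q=np.vstack([reg(322,130,428,195),reg(320,370,435,440),reg(350,290,402,335)])
c=np.median(q,0)
for _ in range(4):
    n=np.linalg.svd(q-c,full_matrices=False)[2][2]; n*=np.sign(n[2]); r=(q-c)@n; q=q[abs(r-np.median(r))<.004]; c=q.mean(0)
print('deck n',n.round(4),'tilt',np.degrees(np.arccos(n[2])).round(2),'yaw',np.arctan2(-n[1],-n[0]).round(4),'rms',np.std((q-c)@n).round(5),len(q))
R=P[int(240/1.5):int(375/1.5),int(280/1.5):int(475/1.5)]
h=(R-c)@n; print(np.histogram(h[np.isfinite(h)],np.arange(-.006,.06,.004)))
m=(h>.034)&(h<.044); q2=R[m]; print('rim h',((q2-c)@n).mean(), len(q2))
g=np.where(np.isfinite(h),np.clip((h+.01)/.07*255,0,255),0).astype('uint8')
cv2.imwrite('pics/h1.png',cv2.resize(g,None,fx=5,fy=5,interpolation=cv2.INTER_NEAREST)); print(g.shape)
yaw=np.arctan2(-n[1],-n[0])
for yw in (yaw,.2):
    X=np.array([np.cos(yw)*np.cos(.4887),np.sin(yw)*np.cos(.4887),np.sin(.4887)]);Y=np.array([-np.sin(yw),np.cos(yw),0])
    print('rim extents x',np.percentile(q2@X,[0.5,2,98,99.5]).round(4),'y',np.percentile(q2@Y,[.5,2,98,99.5]).round(4))
    print(cv2.minAreaRect((np.c_[q2@X,q2@Y]*1000).astype('float32')))
E
python3 f.py
```

```text
deck n [-0.4577 -0.0987  0.8836] tilt 27.92 yaw 0.2124 rms 0.00085 7757
(array([  53, 3536,  120,  388,  160, 2305,  102,   48,   81,  202, 1789,
       1091,    0,    0,    0,    0]), array([-0.006, -0.002,  0.002,  0.006,  0.01 ,  0.014,  0.018,  0.022,
        0.026,  0.03 ,  0.034,  0.038,  0.042,  0.046,  0.05 ,  0.054,
        0.058]))
rim h 0.03771529409422424 2880
(90, 130)
rim extents x [0.5088 0.5096 0.5942 0.5949] y [-0.1581 -0.157  -0.071  -0.0703]
((551.7020874023438, -114.08353424072266), (86.75929260253906, 114.83126068115234), 0.08311145752668381)
rim extents x [0.5101 0.5106 0.5951 0.5962] y [-0.1512 -0.1503 -0.0642 -0.0631]
((552.9114990234375, -107.24411010742188), (86.7591781616211, 114.83023834228516), 0.7091923356056213)
```

View pics/h1.png

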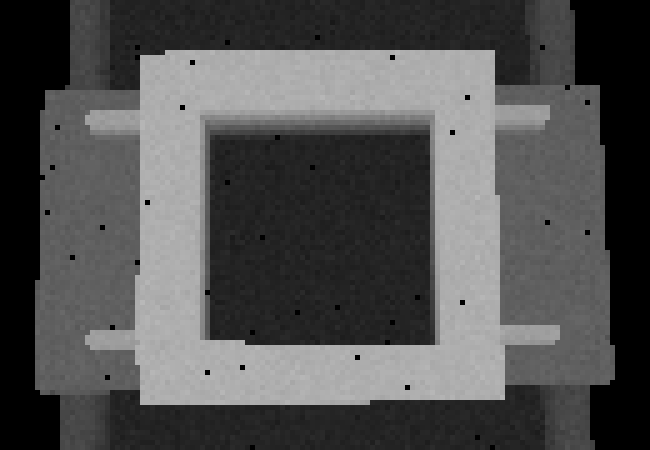

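```bash
cat >> f.py <<'E'
yw=.212; t=np.radians(28)
X=np.array([np.cos(yw)*np.cos(t),np.sin(yw)*np.cos(t),np.sin(t)]);Y=np.array([-np.sin(yw),np.cos(yw),0]);Z=np.cross(X,Y)
M=np.stack([X,Y,Z],1); r=q2@M; lo,hi=np.percentile(r[:,:2],[.5,99.5],axis=0); ctr=np.r_[(lo+hi)/2,np.median(r[:,2])-.038]
O=M@ctr; print('carriage O',O.round(4),'size',hi-lo)
np.savez('car.npz',O=O,M=M)
a,b=pickle.load(open('c0.pkl','rb'))
for nm,C in (('scene',a),('top',b)):
    p=(C['P'].reshape(-1,3)-O)@M; p=p[np.isfinite(p).all(1)]; k=p[(abs(p[:,0])<.055)&(abs(p[:,1])<.0465)&(abs(p[:,2]-.038)<.008)]
    print(nm,np.percentile(k,[1,99],axis=0).round(4),k[:,2].mean(),len(k))
# holder & courgette in the wrist picture
for nm,cc,lo,hi in(('hold top',(.533,-.304),.07,.084),('hold brim',(.533,-.304),.006,.018),('cour',(.477,.362),.076,.086)):
  for cn,C in(('w',w),('t',b),('s',a)):
    p=C['P'].reshape(-1,3); p=p[(np.hypot(p[:,0]-cc[0],p[:,1]-cc[1])<.085)&(p[:,2]>lo)&(p[:,2]<hi)]
    if len(p)>5:print(nm,cn,len(p),p.mean(0).round(4),cv2.minAreaRect((p[:,:2]*1000).astype('float32')))
E
python3 f.py | tail -14
```

```text
carriage O [0.5796 0.0082 0.1065] size [0.08612906 0.08782005]
scene [[-0.0406 -0.0425  0.0304]
 [ 0.0475  0.0458  0.0394]] 0.0358640312798515 343
top [[-0.0422 -0.0434  0.0305]
 [ 0.0451  0.0443  0.0433]] 0.037345171463347024 445
hold top w 667 [ 0.5295 -0.3034  0.0775] ((530.6787109375, -305.6558837890625), (36.45574188232422, 36.22193145751953), 84.1191635131836)
hold top t 101 [ 0.5315 -0.306   0.0773] ((532.94091796875, -305.7705993652344), (32.44922637939453, 37.40290832519531), 88.3289566040039)
hold top s 73 [ 0.5349 -0.3004  0.0771] ((534.734130859375, -302.0029296875), (34.88069534301758, 36.05461883544922), 81.552978515625)
hold brim w 1694 [ 0.5209 -0.2886  0.0099] ((530.5059814453125, -307.08428955078125), (108.04212188720703, 106.96878814697266), 84.65901947021484)
hold brim t 393 [ 0.5291 -0.3007  0.0104] ((538.5344848632812, -308.71136474609375), (157.00228881835938, 152.73953247070312), 59.82414627075195)
hold brim s 238 [ 0.5407 -0.2817  0.0101] ((534.8865966796875, -301.8753356933594), (111.1395263671875, 106.53952026367188), 85.37248992919922)
cour w 641 [0.4775 0.3568 0.0796] ((478.34320068359375, 356.44818115234375), (46.23126983642578, 37.20356750488281), 24.452234268188477)
cour t 130 [0.4764 0.3606 0.0798] ((476.64727783203125, 360.7481994628906), (43.48126220703125, 44.51896667480469), 47.58173370361328)
cour s 235 [0.4781 0.3644 0.0803] ((477.9449768066406, 363.7172546386719), (46.08506393432617, 44.239315032958984), 88.84780883789062)
```

```bash
python3 - <<'E'
from h import *
go([.4775,.361,.16],1.783); go([.4775,.361,.077],1.783)
E
```

```text
shift cm [36.   16.99 -3.12] turn -0.012
shift cm [35.99 25.29 -3.12] turn -0.012
```

jog_arm(
  targets=[
    [9.4, [5, 0, 0], 0],
    [9.4, [36, 5, -3.1], -0.01],
    [9.4, [36, 10, -3.1], -0.01],
    [9.4, [36, 17, -3.1], -0.01],
    [9.4, [36, 17, -3.1], -0.01],
    [9.4, [36, 17, -3.1], -0.01],
    [9.4, [36, 17, -3.1], -0.01],
    [9.4, [36, 17, -3.1], -0.01],
    [9.4, [36, 17, -3.1], -0.01],
    [9.4, [36, 17, -3.1], -0.01],
  ],
)

```text
time_s: 2.9
ee_pos: [0.4763, 0.3617, 0.1592]
eef_rot: [-1.569, 0.001, 1.784]
force: [0.8, -0.4, 0.6]
grip_width: 0.0942
```

```bash
python3 - <<'E'
from h import *
o=ctrl.get_obs(); print(o['ee_pos'],o['eef_rot'])
w=cam('wrist'); save(w,'w2.png',None,1.2)
p=w['P'].reshape(-1,3); k=p[(np.hypot(p[:,0]-.477,p[:,1]-.361)<.04)&(p[:,2]>.075)&(p[:,2]<.086)]
print(len(k),k.mean(0),cv2.minEnclosingCircle((k[:,:2]*1000).astype('float32')))
go([.4775,.361,.077],1.783)
E
```

```text
[0.47627075 0.36173542 0.1591795 ] [-1.56910481e+00  7.11185905e-04  1.78422215e+00]
2273 [0.47630438 0.36076135 0.07971739] ((477.2030944824219, 360.9486999511719), 23.263874053955078)
shift cm [ 0.02  8.35 -0.03] turn -0.0
```

jog_arm(
  targets=[
    [9.4, [0, 4.2, -0.1], 0],
    [9.4, [0, 8.2, -0.1], 0],
    [9.4, [0, 8.2, -0.1], 0],
    [4.0, [0, 8.2, -0.1], 0],
    [4.0, [0, 8.2, -0.1], 0],
    [4.0, [0, 8.2, -0.1], 0],
    [4.0, [0, 8.2, -0.1], 0],
    [4.0, [0, 8.2, -0.1], 0],
    [4.0, [0, 8.2, -0.1], 0],
    [4.0, [0, 8.2, -0.1], 0],
  ],
  grip_force=10,
)

```text
time_s: 3.95
ee_pos: [0.4788, 0.3608, 0.0782]
eef_rot: [-1.571, -0.0, 1.781]
force: [-0.8, -0.2, 1.4]
grip_width: 0.0458
```

jog_arm(
  targets=[
    [4.0, [0, -3, 0], 0],
    [4.0, [0, -8, 0], 0],
    [4.0, [0, -13, 0], 0],
    [4.0, [0, -18, 0], 0],
    [4.0, [0, -18, 0], 0],
  ],
)

```text
time_s: 4.45
ee_pos: [0.4801, 0.3617, 0.2653]
eef_rot: [-1.581, -0.004, 1.781]
force: [-0.0, 0.0, -0.6]
grip_width: 0.0458
```

```bash
cat >> h.py <<'E'
O=np.array([.581,.009,.107]); yw=.212; t=np.radians(28)
X=np.array([np.cos(yw)*np.cos(t),np.sin(yw)*np.cos(t),np.sin(t)]);Y=np.array([-np.sin(yw),np.cos(yw),0]);M=np.stack([X,Y,np.cross(X,Y)],1)
def C2W(x,z,y=0): return O+M@(np.array([x,y,z])/1000)
def tool(dw): # world shift -> tool cm at psi 1.783
    ps=1.783; return (np.array([np.cos(ps)*dw[0]+np.sin(ps)*dw[1],-dw[2],-np.sin(ps)*dw[0]+np.cos(ps)*dw[1]])*100).round(2)
E
cat > s1.py <<'E'
from h import *
G1=C2W(23.1,78.4); print('G1',G1); go(G1+[0,0,.06],1.783); 
L=62.5
for a,D in((28,(-26.5,34)),(24,(-28.5,34)),(18,(-29.5,34)),(12,(-29.5,34)),(6,(-29.5,34)),(0,(-30,34)),(0,(-28,34)),(0,(-28,18)),(0,(-28,3))):
    a=np.radians(a); g=C2W(D[0]+23*np.cos(a)+L*np.sin(a),D[1]-23*np.sin(a)+L*np.cos(a)); print(tool(g-G1),g.round(4))
E
python3 s1.py
```

```text
G1 [0.56495692 0.00554698 0.18706788]
shift cm [-36.6    1.68  -0.84] turn -0.002
[-0.   -0.   -0.01] [0.565  0.0056 0.1871]
[ 0.   -0.05  0.61] [0.559  0.0043 0.1876]
[ 0.   -0.16  1.38] [0.5515 0.0026 0.1887]
[ 0.   -0.25  2.07] [0.5447 0.0012 0.1896]
[ 0.   -0.27  2.77] [ 5.379e-01 -3.000e-04  1.897e-01]
[ 0.   -0.19  3.51] [ 0.5307 -0.0018  0.1889]
[ 0.   -0.28  3.33] [ 0.5324 -0.0015  0.1899]
[0.   1.13 2.58] [5.397e-01 1.000e-04 1.757e-01]
[0.   2.46 1.88] [0.5466 0.0016 0.1625]
```

jog_arm(
  targets=[
    [4.0, [-5, 0, 0], 0],
    [4.0, [-10, 0, 0], 0],
    [4.0, [-15, 0.5, -0.4], 0],
    [4.0, [-20, 1, -0.8], 0],
    [4.0, [-25, 1.5, -0.8], 0],
    [4.0, [-30, 1.7, -0.8], 0],
    [4.0, [-34.5, 1.7, -0.8], 0],
    [4.0, [-36.6, 1.7, -0.8], 0],
    [4.0, [-36.6, 1.7, -0.8], 0],
    [4.0, [-36.6, 1.7, -0.8], 0],
  ],
)

```text
time_s: 5.45
ee_pos: [0.5627, 0.0046, 0.2402]
eef_rot: [-1.57, -0.001, 1.78]
force: [-0.5, 0.7, -1.2]
grip_width: 0.0455
```

```bash
python3 - <<'E'
from h import *
o=ctrl.get_obs(); print(o['ee_pos'],o['eef_rot'],o['grip_width']); go(C2W(23.1,78.4),1.783)
w=cam('wrist'); save(w,'w3.png',None,1.2)
E
```

```text
[0.5627231  0.00461635 0.2402026 ] [-1.56970659e+00 -5.22172133e-04  1.78034718e+00] 0.04553569297417015
shift cm [ 0.04  5.31 -0.24] turn -0.003
```

View pics/w3.png

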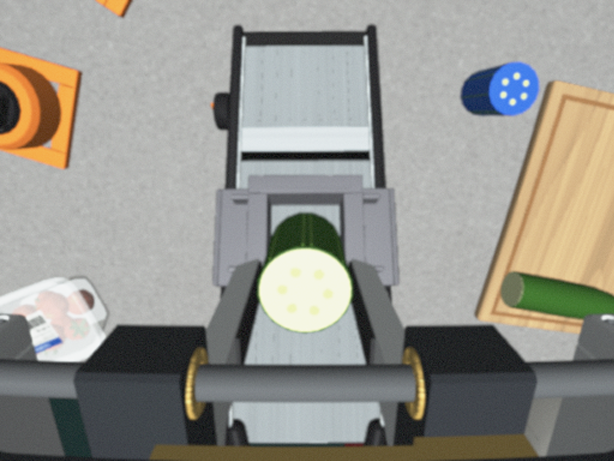

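The piece hangs upright, centred over the well (top at (305,290), 1.2x). I'll lower it in now.

jog_arm(
  targets=[
    [4.0, [0, 2, -0.2], 0],
    [4.0, [0, 3.5, -0.2], 0],
    [4.0, [0, 4.5, -0.2], 0],
    [4.0, [0, 5, -0.2], 0],
    [4.0, [0, 5.3, -0.2], 0],
    [4.0, [0, 5.3, -0.2], 0],
  ],
  grip_force=7,
)

```text
time_s: 6.1
ee_pos: [0.565, 0.0051, 0.1881]
eef_rot: [-1.571, 0.0, 1.781]
force: [-0.1, 0.6, -1.0]
grip_width: 0.0457
```

jog_arm(
  targets=[
    [4.0, [0, -0.05, 0.3], 0],
    [4.0, [0, -0.05, 0.6], 0],
    [4.0, [0, -0.1, 1.0], 0],
    [4.0, [0, -0.15, 1.4], 0],
    [4.0, [0, -0.2, 1.75], 0],
    [4.0, [0, -0.25, 2.1], 0],
    [4.0, [0, -0.25, 2.1], 0],
  ],
)

```text
time_s: 6.8
ee_pos: [0.5441, 0.0003, 0.1907]
eef_rot: [-1.571, 0.0, 1.781]
force: [0.6, 0.8, -0.7]
grip_width: 0.046
```

```bash
python3 - <<'E'
from h import *
o=ctrl.get_obs(); print(o['ee_pos'],o['eef_rot'],o['grip_width'],o['force'])
w=cam('wrist'); save(w,'w4.png',(100,60,420,320),2)
E
```

```text
[5.44109399e-01 3.32357377e-04 1.90658288e-01] [-1.57096253e+00  3.51864492e-05  1.78087056e+00] 0.045968797573968025 [ 0.63939999  0.83007224 -0.71227254]
```

View pics/w4.png

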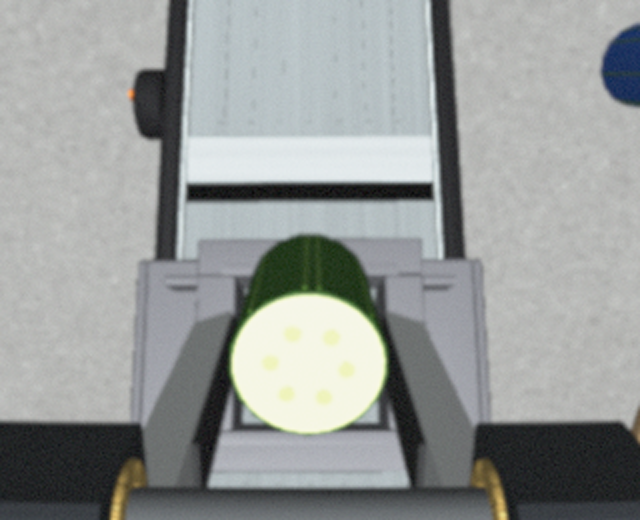

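```bash
cat > top.py <<'E'
from h import *
w=cam('wrist'); im=w['img'].astype(int); m=(im[...,0]>200)&(im[...,1]>205)&(im[...,2]<235)&(im[...,0]-im[...,2]>12)
l=cv2.connectedComponentsWithStats(m.astype('uint8')); i=1+l[2][1:,4].argmax(); q=w['P'][(l[1]==i)]; q=q[np.isfinite(q).all(1)]
for _ in range(3):
    c=q.mean(0); n=np.linalg.svd(q-c,full_matrices=False)[2][2]; n*=np.sign(n[2]); r=(q-c)@n; q=q[abs(r)<.003]
print(len(q),'top ctr',c.round(4),'in carriage',((c-O)@M*1000).round(1),'normal in carriage',(n@M).round(3),'angle to carriage z',np.degrees(np.arccos(n@M[:,2])).round(1), ctrl.get_obs()['time_s'])
E
python3 top.py
```

```text
4116 top ctr [ 5.422e-01 -1.000e-04  1.923e-01] in carriage [ 4.9 -0.7 94. ] normal in carriage [ 0.475 -0.007  0.88 ] angle to carriage z 28.4 6.9
```

It hasn't pivoted. The lower edge slid over the downhill wall, and the axis is still vertical (28.4 deg to the carriage z). I'll go back, loosen the grip, lower so that the uphill bottom edge meets the deck, and let it tip.

jog_arm(
  targets=[
    [4.0, [0, -0.8, 0], 0],
    [4.0, [0, -0.8, -1], 0],
    [4.0, [0, -0.8, -2.1], 0],
    [4.0, [0, -0.8, -2.1], 0],
    [4.0, [0, 0, -2.1], 0],
    [4.0, [0, 0.35, -2.1], 0],
    [4.0, [0, 0.35, -2.1], 0],
    [4.0, [0, 0.35, -2.1], 0],
  ],
  grip_force=7,
)

```text
time_s: 7.7
ee_pos: [0.5648, 0.0048, 0.1869]
eef_rot: [-1.571, -0.0, 1.781]
force: [0.3, -0.2, -1.0]
grip_width: 0.046
```

jog_arm(
  targets=[
    [4.0, [0, 0.2, 0], 0],
    [4.0, [0, 0.4, 0.1], 0],
    [4.0, [0, 0.6, 0.2], 0],
    [4.0, [0, 0.8, 0.3], 0],
    [4.0, [0, 1.0, 0.4], 0],
    [4.0, [0, 1.2, 0.5], 0],
    [4.0, [0, 1.2, 0.5], 0],
  ],
  grip_force=3,
)

```text
time_s: 8.4
ee_pos: [0.5597, 0.0037, 0.1745]
eef_rot: [-1.57, -0.0, 1.781]
force: [0.4, -0.0, -0.7]
grip_width: 0.046
```

```bash
python3 top.py
```

```text
200 top ctr [0.568  0.0083 0.1784] in carriage [22.2  2.  69. ] normal in carriage [ 0.317 -0.002  0.948] angle to carriage z 18.5 8.45
```

jog_arm(
  targets=[
    [4.0, [0, 0.1, 0.25], 0],
    [4.0, [0, 0.25, 0.5], 0],
    [4.0, [0, 0.4, 0.75], 0],
    [4.0, [0, 0.6, 1.0], 0],
    [4.0, [0, 0.8, 1.0], 0],
    [4.0, [0, 0.9, 1.0], 0],
    [4.0, [0, 0.9, 1.0], 0],
  ],
  grip_force=3,
)

```text
time_s: 9.15
ee_pos: [0.5502, 0.0017, 0.1657]
eef_rot: [-1.57, -0.0, 1.781]
force: [0.3, 0.3, -0.9]
grip_width: 0.0463
```

```bash
python3 top.py; python3 - <<'E'
from h import *
o=ctrl.get_obs(); print(((o['ee_pos']-O)@M*1000).round(1)); w=cam('wrist'); save(w,'w5.png',(100,60,420,320),2)
E
```

```text
329 top ctr [ 5.396e-01 -2.000e-04  1.638e-01] in carriage [-10.7  -0.3  70. ] normal in carriage [0.07  0.002 0.998] angle to carriage z 4.0 9.2
[-0.3 -0.7 66.7]
```

View pics/w5.png

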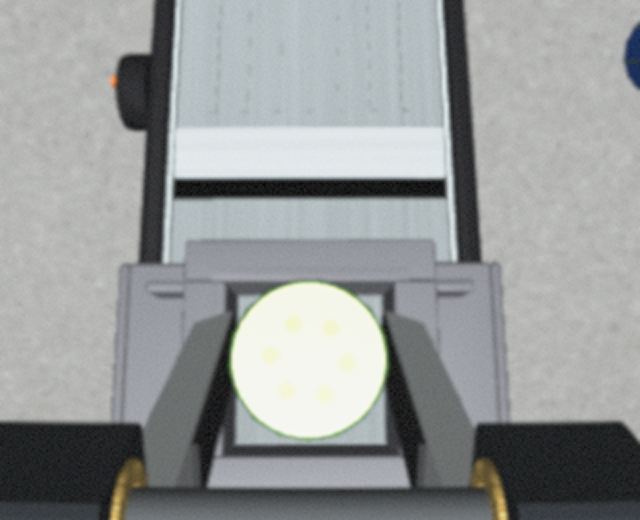

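It has turned nearly square to the deck (top disc centred at (309,360), about 4 deg off). I'll release it.

jog_arm(
  targets=[
    [4.0, [0, 0.2, -0.1], 0],
    [4.0, [0, 0.3, -0.1], 0],
    [5.5, [0, 0.3, -0.1], 0],
    [7.0, [0, 0.3, -0.1], 0],
    [8.0, [0, 0.3, -0.1], 0],
    [8.0, [0, 0.3, -0.1], 0],
    [8.0, [0, 0.3, -0.1], 0],
    [8.0, [0, -3, -0.1], 0],
    [8.0, [0, -8, -0.1], 0],
    [9.4, [0, -10, -0.1], 0],
  ],
  grip_force=3,
)

```text
time_s: 10.25
ee_pos: [0.552, 0.0019, 0.2704]
eef_rot: [-1.576, 0.001, 1.781]
force: [-0.1, 0.5, 0.1]
grip_width: 0.0846
```

```bash
python3 top.py; python3 - <<'E'
from h import *
go([.531,-.306,.25],-.096+np.pi/2);go([.531,-.306,.20],-.096)
E
```

```text
1729 top ctr [0.5453 0.0007 0.1605] in carriage [-7.2 -0.6 64.5] normal in carriage [ 0.004 -0.     1.   ] angle to carriage z 0.2 10.3
shift cm [-29.65   2.21   8.54] turn 0.306
shift cm [-29.64   7.21   8.58] turn 1.877
```

The courgette is seated: axis 0.2 deg off, resting on the low wall. Now the holder.

jog_arm(
  targets=[
    [9.4, [0, 0, 0], 0.1],
    [9.4, [-5, 0, 1.5], 0.2],
    [9.4, [-10, 0, 3], 0.31],
    [9.4, [-15, 0, 4.5], 0.31],
    [9.4, [-20, 0, 6], 0.31],
    [9.4, [-25, 2, 7.5], 0.31],
    [9.4, [-29.6, 6, 8.5], 0.31],
    [9.4, [-29.6, 10, 8.5], 0.31],
    [9.4, [-29.6, 10, 8.5], 0.31],
    [9.4, [-29.6, 10, 8.5], 0.31],
  ],
)

```text
time_s: 11.3
ee_pos: [0.5295, -0.3049, 0.1651]
eef_rot: [-1.568, -0.002, 1.471]
force: [-1.0, 0.7, -0.0]
grip_width: 0.094
```

```bash
python3 - <<'E'
from h import *
o=ctrl.get_obs(); print(o['ee_pos'],o['eef_rot'])
w=cam('wrist'); p=w['P'].reshape(-1,3); im=w['img'].reshape(-1,3).astype(int)
d=np.hypot(p[:,0]-.531,p[:,1]+.306)
for lo,hi,mx in((.072,.0795,.035),(.006,.016,.09),(.04,.05,.06)):
    k=p[(d<mx)&(p[:,2]>lo)&(p[:,2]<hi)]
    if len(k)>10: print(lo,len(k),k.mean(0).round(4),cv2.minAreaRect((k[:,:2]*1000).astype('float32')))
go([.531,-.306,.071],-.096+np.pi/2)
E
```

```text
[ 0.52946845 -0.30485691  0.16506965] [-1.56822597e+00 -1.50108379e-03  1.47050486e+00]
0.072 1311 [ 0.5294 -0.3074  0.0775] ((531.519775390625, -307.7693786621094), (35.38724899291992, 36.15822219848633), 84.71137237548828)
0.006 3579 [ 0.5167 -0.3048  0.0097] ((531.4287109375, -307.5358581542969), (106.3210678100586, 105.96954345703125), 84.4687271118164)
0.04 3162 [ 0.5247 -0.3066  0.0458] ((531.2830200195312, -307.12152099609375), (81.3322982788086, 82.0718002319336), 82.01372528076172)
shift cm [-0.13  9.62 -0.07] turn -0.003
```

jog_arm(
  targets=[
    [9.4, [-0.25, 0, -0.2], 0],
    [9.4, [-0.25, 4.5, -0.2], 0],
    [9.4, [-0.25, 8, -0.2], 0],
    [9.4, [-0.25, 9.4, -0.2], 0],
    [9.4, [-0.25, 9.4, -0.2], 0],
    [9.4, [-0.25, 9.4, -0.2], 0],
    [3.0, [-0.25, 9.4, -0.2], 0],
    [3.0, [-0.25, 9.4, -0.2], 0],
    [3.0, [-0.25, 9.4, -0.2], 0],
    [3.0, [-0.25, 9.4, -0.2], 0],
  ],
  grip_force=12,
)

```text
time_s: 12.35
ee_pos: [0.5317, -0.3081, 0.0724]
eef_rot: [-1.571, 0.0, 1.471]
force: [0.1, 0.8, 0.6]
grip_width: 0.0654
```

jog_arm(
  targets=[
    [3.0, [0, 0, 0], 0],
    [3.0, [0, 0, 0], 0],
    [3.0, [0, 0, 0], 0],
    [3.0, [0, 0, 0], 0],
    [3.0, [0, -1, 0], 0],
    [3.0, [0, -4, 0], 0],
    [3.0, [0, -9, 0], 0],
    [3.0, [0, -14, 0], 0],
    [3.0, [0, -19, 0], 0],
    [3.0, [0, -19, 0], 0],
  ],
)

```text
time_s: 13.35
ee_pos: [0.5329, -0.3089, 0.2699]
eef_rot: [-1.581, 0.005, 1.471]
force: [0.4, 0.1, -4.9]
grip_width: 0.036
```

```bash
sed -i 's/^O=np.*/O=np.array([.5796,.0082,.1065])/' h.py; python3 - <<'E'
from h import *
g=C2W(33,117.5); print(g); go(g+[0,0,.04],1.783)
G=C2W(33,117.5)
for a,ex in((28,44),(24,44),(20,44),(16,44),(12,44),(8,44),(4,44),(2,44),(0,44),(0,46)):
    a=np.radians(a); g=C2W(ex-47*np.cos(a)+65*np.sin(a),38+47*np.sin(a)+65*np.cos(a)); print(tool(g-G),g.round(4))
E
```

```text
Traceback (most recent call last):
  File "h.py", line 27, in <module>
    X=np.array([np.cos(yw)*np.cos(t),np.sin(yw)*np.cos(t),np.sin(t)]);Y=np.array([-np.sin(yw),np.cos(yw),0]);M=np.stack([X,Y,np.cross(X,Y)],1)
                       ^^
NameError: name 'yw' is not defined
```

Held: the width is 36 mm and the weight reads 4.9 N. I'll fix the helper.

```bash
sed -i 's/^O=np.*/O=np.array([.5796,.0082,.1065]); yw=.212; t=np.radians(28)/' h.py; cat > s2.py <<'E'
from h import *
G=C2W(33,117.5); print(G); go(G+[0,0,.04],1.783)
for a,ex in((28,44),(24,44),(20,44),(16,44),(12,44),(8,44),(4,44),(2,44),(0,44),(0,46)):
    a=np.radians(a); g=C2W(ex-47*np.cos(a)+65*np.sin(a),38+47*np.sin(a)+65*np.cos(a)); print(tool(g-G),g.round(4))
E
python3 s2.py
```

```text
[0.55415702 0.0027238  0.2257389 ]
shift cm [31.22  0.24  0.99] turn -0.312
[-0.  0. -0.] [0.5542 0.0027 0.2257]
[0.   0.35 0.44] [0.5499 0.0018 0.2223]
[0.   0.72 0.86] [0.5458 0.0009 0.2185]
[0.   1.12 1.25] [5.420e-01 1.000e-04 2.145e-01]
[0.   1.55 1.61] [ 0.5385 -0.0007  0.2102]
[0.   2.   1.94] [ 0.5352 -0.0014  0.2057]
[0.   2.48 2.23] [ 0.5323 -0.002   0.201 ]
[0.   2.72 2.37] [ 0.531  -0.0023  0.1985]
[0.   2.97 2.5 ] [ 0.5297 -0.0025  0.196 ]
[0.   2.88 2.32] [ 0.5315 -0.0022  0.197 ]
```

jog_arm(
  targets=[
    [3.0, [3, 0, 0], -0.05],
    [3.0, [7, 0, 0.2], -0.1],
    [3.0, [11.5, 0, 0.4], -0.16],
    [3.0, [16, 0, 0.6], -0.22],
    [3.0, [20.5, 0, 0.8], -0.28],
    [3.0, [25, 0, 1], -0.31],
    [3.0, [29, 0, 1], -0.31],
    [3.0, [31.2, 0, 1], -0.31],
    [3.0, [31.2, 0, 1], -0.31],
    [3.0, [31.2, 0, 1], -0.31],
  ],
  grip_force=15,
)

```text
time_s: 14.35
ee_pos: [0.5524, 0.0035, 0.2611]
eef_rot: [-1.569, -0.0, 1.782]
force: [0.7, 0.1, -5.8]
grip_width: 0.036
```

```bash
python3 s2.py|head -2; python3 - <<'E'
from h import *
o=ctrl.get_obs(); print(o['ee_pos'],o['eef_rot'],o['grip_width'],o['force'])
w=cam('wrist'); save(w,'w6.png',None,1.4)
E
```

```text
[0.55415702 0.0027238  0.2257389 ]
shift cm [-0.11 -0.46 -0.16] turn -0.001
[0.55236441 0.00348734 0.26113054] [-1.56912965e+00 -1.73171614e-04  1.78184139e+00] 0.03595889381650574 [ 0.71010856  0.13231729 -5.75787107]
```

View pics/w6.png

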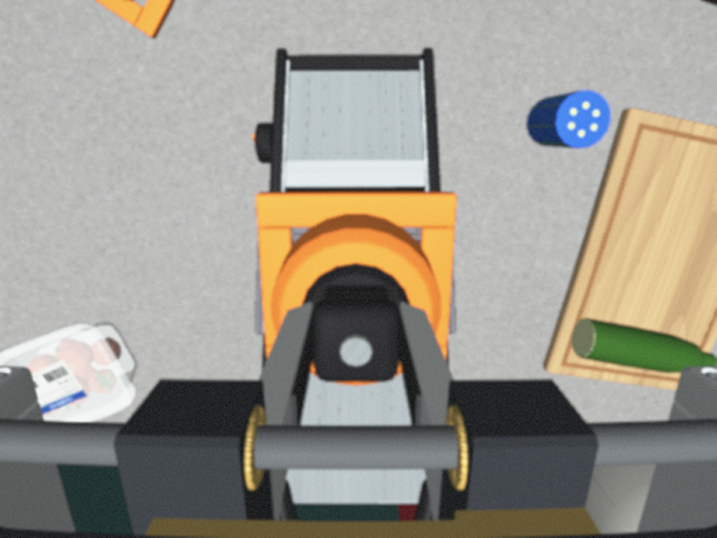

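Wrist view (1.4x): the holder hangs square to the rails (brim 257–456 across, stem at (356,350)), centred over the carriage. I'll recompute the arc with the measured grip height, biased 2 mm uphill so that the lip clears the flange.

```bash
cat > s3.py <<'E'
from h import *
lx,lz=45,66.4
f=lambda a: C2W(44-lx*np.cos(a)+lz*np.sin(a),38+lx*np.sin(a)+lz*np.cos(a))
G=f(np.radians(28)); print(G); go(G,1.783)
for a in range(28,-5,-3): print(a,tool(f(np.radians(a))-G))
print(tool(C2W(0,104.4)-G),C2W(0,104.4))
E
python3 s3.py
```

```text
[0.55614687 0.00315208 0.22710876]
shift cm [-0.05  3.42 -0.37] turn -0.002
28 [ 0. -0. -0.]
25 [0.   0.24 0.34]
22 [0.   0.51 0.67]
19 [0.   0.79 0.98]
16 [0.   1.08 1.28]
13 [0.   1.39 1.57]
10 [0.   1.72 1.83]
7 [0.   2.05 2.08]
4 [0.   2.4  2.31]
1 [0.   2.77 2.52]
-2 [0.   3.14 2.72]
[0.   2.84 2.5 ] [ 0.53168447 -0.00211306  0.19867973]
```

jog_arm(
  targets=[
    [3.0, [0, 1, -0.35], 0],
    [3.0, [0, 2, -0.35], 0],
    [3.0, [0, 2.6, -0.35], 0],
    [3.0, [0, 3.0, -0.35], 0],
    [3.0, [0, 3.0, -0.35], 0],
    [3.0, [0, 3.0, -0.35], 0],
  ],
  grip_force=10,
)

```text
time_s: 15.0
ee_pos: [0.5562, 0.0041, 0.2322]
eef_rot: [-1.571, 0.0, 1.781]
force: [-0.5, -0.4, -4.0]
grip_width: 0.0356
```

jog_arm(
  targets=[
    [3.0, [0, 0.1, 0], 0],
    [3.0, [0, 0.2, 0], 0],
    [3.0, [0, 0.3, 0], 0],
    [3.0, [0, 0.4, 0], 0],
    [3.0, [0, 0.4, 0], 0],
  ],
)

```text
time_s: 15.5
ee_pos: [0.5562, 0.0042, 0.2279]
eef_rot: [-1.571, -0.0, 1.781]
force: [-0.5, -0.4, -5.1]
grip_width: 0.036
```

jog_arm(
  targets=[
    [3.0, [-0.1, 0.1, 0], 0],
    [3.0, [-0.1, 0.2, 0.15], 0],
    [3.0, [-0.1, 0.35, 0.35], 0],
    [3.0, [-0.1, 0.5, 0.5], 0],
    [3.0, [-0.1, 0.6, 0.65], 0],
    [3.0, [-0.1, 0.6, 0.65], 0],
  ],
)

```text
time_s: 16.1
ee_pos: [0.5498, 0.0018, 0.2218]
eef_rot: [-1.571, -0.0, 1.781]
force: [-0.6, 0.8, -3.1]
grip_width: 0.036
```

```bash
cat > tilt.py <<'E'
from h import *
# fit brim plane: orange pixels of the holder's brim as seen by the wrist camera
o=ctrl.get_obs(); w=cam('wrist'); im=w['img'].astype(int); P=w['P']
m=(im[...,0]>170)&(im[...,1]<185)&(im[...,2]<90)&(np.linalg.norm(P-o['ee_pos'],axis=-1)<.14)
q=P[m]; q=q[np.isfinite(q).all(1)]; best=(0,)
rng=np.random.default_rng(0)
for _ in range(1500):
    s=q[rng.choice(len(q),3,False)]; n=np.cross(s[1]-s[0],s[2]-s[0]); l=np.linalg.norm(n)
    if l<1e-4: continue
    n/=l; n*=np.sign(n[2]); 
    k=abs((q-s[0])@n)<.0012
    if n[2]>.7 and k.sum()>best[0] : best=(k.sum(),k)
k=q[best[1]]; c=k.mean(0); n=np.linalg.svd(k-c,full_matrices=False)[2][2]; n*=np.sign(n[2])
h=(k-O)@M*1000
print(len(k),'normal in carriage',(n@M).round(3),'tilt x deg',np.degrees(np.arctan2(n@M[:,0],n@M[:,2])).round(1),'plane ht at O axis',round((c-O)@n/(n@M[:,2])*1000,1),'x',np.percentile(h[:,0],[1,99]).round(1),'y',np.percentile(h[:,1],[1,99]).round(1))
print('tcp in carriage',((o['ee_pos']-O)@M*1000).round(1),'F',o['force'].round(1),o['time_s'])
save(w,'t%d.png'%round(o['time_s']*100),None,1.4)
E
python3 tilt.py
```

```text
969 normal in carriage [0.341 0.008 0.94 ] tilt x deg 20.0 plane ht at O axis 97.9 x [-19.5  50.4] y [-35.8  37.1]
tcp in carriage [ 27.3  -0.  116.1] F [-0.6  0.8 -3.1] 16.1
```

The pivot works: the holder is 20 deg off the carriage axis, with forces low. I'll continue along the arc.

jog_arm(
  targets=[
    [3.0, [0, 0.15, 0.15], 0],
    [3.0, [0, 0.3, 0.3], 0],
    [3.0, [0, 0.45, 0.45], 0],
    [3.0, [0, 0.6, 0.6], 0],
    [3.0, [0, 0.75, 0.75], 0],
    [3.0, [0, 0.9, 0.9], 0],
    [3.0, [0, 0.9, 0.9], 0],
  ],
)

```text
time_s: 16.85
ee_pos: [0.541, -0.0002, 0.2127]
eef_rot: [-1.57, 0.0, 1.781]
force: [1.0, 0.2, -3.5]
grip_width: 0.0363
```

```bash
python3 tilt.py
```

```text
818 normal in carriage [0.203 0.006 0.979] tilt x deg 11.7 plane ht at O axis 88.3 x [-28.1  44.4] y [-36.1  37. ]
tcp in carriage [ 1.500e+01 -1.000e-01  1.123e+02] F [ 1.   0.2 -3.5] 16.85
```

jog_arm(
  targets=[
    [3.0, [0, 0.15, 0.15], 0],
    [3.0, [0, 0.33, 0.26], 0],
    [3.0, [0, 0.5, 0.4], 0],
    [3.0, [0, 0.66, 0.51], 0],
    [3.0, [0, 0.85, 0.63], 0],
    [3.0, [0, 1.0, 0.74], 0],
    [3.0, [0, 1.0, 0.74], 0],
  ],
)

```text
time_s: 17.6
ee_pos: [0.5338, -0.0016, 0.2027]
eef_rot: [-1.57, -0.0, 1.781]
force: [-0.2, 0.2, -3.2]
grip_width: 0.036
```

```bash
python3 tilt.py
```

```text
2604 normal in carriage [0.047 0.001 0.999] tilt x deg 2.7 plane ht at O axis 44.2 x [-52.3  47.4] y [-51.4  51.9]
tcp in carriage [  3.8   0.  106.9] F [-0.2  0.2 -3.2] 17.6
```

jog_arm(
  targets=[
    [3.0, [0, 0.1, 0.06], 0],
    [3.0, [0, 0.2, 0.12], 0],
    [3.0, [0, 0.28, 0.17], 0],
    [3.0, [0, 0.36, 0.22], 0],
    [3.0, [0, 0.36, 0.22], 0],
    [3.0, [0, 0.36, 0.22], 0],
  ],
  grip_force=7,
)

```text
time_s: 18.25
ee_pos: [0.5318, -0.0021, 0.1994]
eef_rot: [-1.571, -0.0, 1.781]
force: [-0.4, -0.6, -1.3]
grip_width: 0.0361
```

```bash
python3 tilt.py
```

```text
2683 normal in carriage [-0.001  0.     1.   ] tilt x deg -0.0 plane ht at O axis 42.0 x [-52.8  43.7] y [-51.4  52. ]
tcp in carriage [  0.5   0.  105. ] F [-0.4 -0.6 -1.3] 18.25
```

The holder is flat (tilt 0.0 deg) and the load has gone onto the rim. I'll release and retreat upward.

jog_arm(
  targets=[
    [3.0, [0, 0, 0], 0],
    [3.0, [0, 0, 0], 0],
    [4.2, [0, 0, 0], 0],
    [5.5, [0, 0, 0], 0],
    [7.0, [0, 0, 0], 0],
    [8.0, [0, 0, 0], 0],
    [9.0, [0, 0, 0], 0],
    [9.0, [0, 0, 0], 0],
    [9.0, [0, -3, 0], 0],
    [9.0, [0, -7, 0], 0],
  ],
  grip_force=3,
)

```text
time_s: 19.3
ee_pos: [0.5312, -0.002, 0.2688]
eef_rot: [-1.567, -0.001, 1.781]
force: [0.2, -0.0, -0.1]
grip_width: 0.0897
```

jog_arm(
  targets=[
    [9.0, [0, -4, 0], 0],
    [9.0, [0, -8, 0], 0],
    [9.0, [0, -9, 3], 0],
    [9.0, [0, -9, 3], 0],
    [9.0, [0, -9, 3], 0],
  ],
)

```text
time_s: 19.8
ee_pos: [0.5024, -0.0083, 0.3595]
eef_rot: [-1.571, 0.0, 1.781]
force: [0.3, -0.5, 0.0]
grip_width: 0.0902
```

```bash
sed -i "s/axis=-1)<.14)/axis=-1)<.34)\&(np.linalg.norm(P-O,axis=-1)<.13)/" tilt.py; python3 tilt.py; python3 - <<'E'
from h import *
o=ctrl.get_obs(); w=cam('wrist'); save(w,'w9.png',(90,40,470,330),2)
p=(w['P'].reshape(-1,3)-O)@M*1000
k=p[(np.hypot(p[:,0],p[:,1])<14)&(p[:,2]>100)&(p[:,2]<190)]; print('stem/neck z hist',np.histogram(k[:,2],np.arange(100,170,3)))
b=cam('top'); a=cam('scene')
import pickle
a0,b0=pickle.load(open('c0.pkl','rb'))
for n,(u,v) in dict(mill=(288,200),rest=(240,267),punnet=(490,200)).items(): print(n,b0['P'][int(v/1.5),int(u/1.5)].round(3),b['P'][int(v/1.5),int(u/1.5)].round(3))
E
```

```text
1974 normal in carriage [-0.001 -0.     1.   ] tilt x deg -0.0 plane ht at O axis 42.1 x [-52.5  48.4] y [-50.8  51.3]
tcp in carriage [4.910e+01 1.000e-01 2.604e+02] F [ 0.3 -0.5  0. ] 19.8
stem/neck z hist (array([  0,   0,   3, 303,  39,   1,   5,   6,   5,   6,   2,  13,  14,
       113,   1,   0,   0,   0,   0,   0,   0,   0,   0]), array([100, 103, 106, 109, 112, 115, 118, 121, 124, 127, 130, 133, 136,
       139, 142, 145, 148, 151, 154, 157, 160, 163, 166, 169]))
mill [0.739 0.199 0.138] [0.739 0.199 0.136]
rest [0.606 0.317 0.061] [0.607 0.318 0.055]
punnet [ 0.756 -0.252  0.065] [ 0.755 -0.251  0.069]
```

View pics/w9.png

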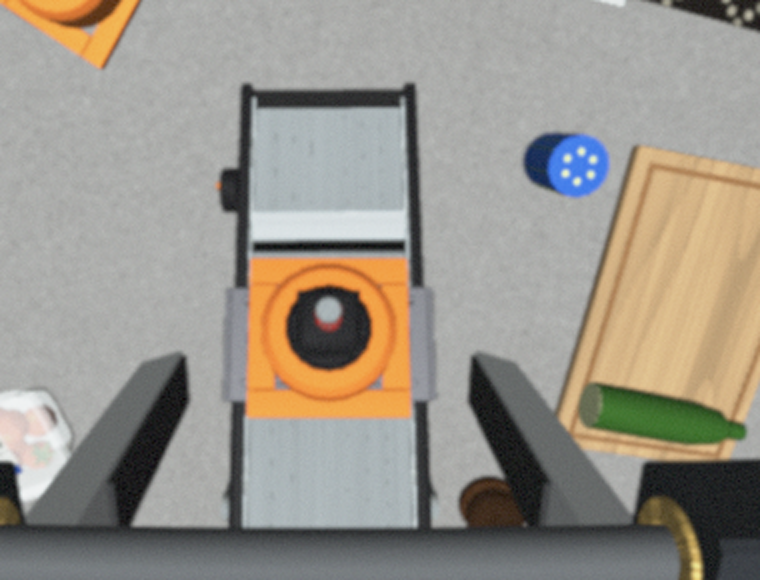

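The holder sits square on the carriage, with the stem up at (328,310) and a red ring showing. The neck top is at 111 mm and the stem top at about 140 mm, so the stem reads about 26 mm. I'll hand in.

```bash
python3 -c "
from station import ctrl
print(ctrl.hand_in())"
```

```text
the job is handed in; nothing more can be done
None
```

The mandoline is set up and the job is handed in at about 20 s of the 58 s allowed. The hand-in gave no verdict.

**What I did:** The tool can't tilt, so I carried both pieces upright and let them pivot in a light grip against the mandoline until they matched the slope.
- **Courgette:** my first try slid over the well's lower wall without pivoting. I backed off and the second try went in.
- **Food holder:** I took the one farther from the base (0.61 m against 0.43 m). I hooked it over the carriage rim's uphill edge and turned it down gently.

**Last checks:**
- **Courgette:** once released, it stood 0.2° off the deck's normal, resting against the low wall. I last checked this before the holder went on.
- **Food holder:** the brim is flat to within about 0.1° and sits about where a fully seated brim should. It is centred on the carriage to about 1 mm.
- **Stem:** it reads about 26 mm, as expected.
- **Forces:** I saw only a few newtons at the wrist throughout.
- **Robot:** the gripper is clear of everything, with no force on it.
- **Pepper mill, tomatoes, rest of the courgette:** their positions agree with the start to within 1 mm sideways. Height readings differed by 2–6 mm. Nothing touched them, so I put that down to depth noise.

The cameras disagreed with each other by 2–5 mm, so I used the close wrist view for the fit.

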